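# Impact shot on a bottle in a spring impact tester

### The arm

A 6-joint arm with a two-finger parallel gripper is mounted at the origin on a cart in front of the work surface, level with it; the furniture and walls round the work are solid. World frame = base frame: x ahead of the robot, y to its left, z up, the work surface at z = 0. Lengths are in m, angles in rad, forces in N, time in s.
With the tool pointing down it reaches from about 0.375 to 0.925 m from the base axis. Payload 5.7 kg.
Tool frame: the origin (TCP) lies midway between the tips of the shut fingers; the grasp point (between the pads) lies 19 mm behind it; z points along the fingers, x is the direction in which the jaws open and shut, and the axes are right-handed (so a half turn about z gives the same grasp; the last joint's range is limited). The gripper opens to 88 mm and grips with 3 to 60 N. Pads are 20 mm wide; open, the fingers measure 115 mm over their backs; the gripper's body (75 mm by 178 mm) begins 61 mm behind the grasp point.
Start: joints at [-1.31, 0.359, 1.51, -0, 1.272, -0.115], TCP at [0.22, -0.558, 0.223] pointing down, gripper open.
Joint ranges: [-2.97, 2.97], [-1.01, 2.36], [0.21, 2.38], [-0.96, 4.11], [0.2, 2.71], [-2.98, 2.98]. Speed limits (rad/s): [2.39, 2.39, 3.14, 3.14, 3.14, 3.14].

### API

Orientations are given as a unit quaternion [x, y, z, w].
In Python, from bench import move_ptp, servo_line, goto_joints, move_gripper, sleep, inverse_kinematics, capture, PlanningError, close_job, spot_in, silhouettes, current_clock, current_joint_pos, current_qvel, current_joint_torque, current_position, current_orientation, current_force, current_torque, current_finger_gap gives the robot as it stands. Calls block until the motion is done:
- move_ptp(position, orientation): joint-space move of the TCP to a pose.
- servo_line(position, orientation=None, rate=0.15, contact_N=None): straight line of the TCP; orientation=None keeps the orientation; rate is the mean speed in m/s. With contact_N (N) it stops when the force on the tool has changed by that much, and returns True; else False.
- goto_joints(angles): joint-space move.
- move_gripper(opening): finger opening in m; the grip force is fixed at half the most; returns when the fingers have stopped.
- sleep(seconds).
- inverse_kinematics(position, orientation): joint angles nearest the present ones, or None.
- capture(name): name is "scene" or "top"; returns a dict with "image" (400x640x3 uint8, blue, green, red), "range_z" (400x640 float32, m along the optical axis (not along the pixel's ray), 0 where there is no reading), "intrinsics" (3x3 intrinsics, pixels), "k1" (the pictures are not rectified: a ray, as slopes to the right and down, at radius r is drawn at 1 + k1 r^2 times it, then the intrinsics apply), "R" (3x3) and "t" (3): a world point X has camera coordinates R X + t. Camera axes: x right, y down, z forward; pixel columns grow to the right and rows downward; lengths in m; the calibration is good to about 2 mm. A picture is of the moment at which its call begins.
A pose or a line that the arm cannot do raises PlanningError and nothing moves.
- close_job(): hands the job in, once; it reports no verdict.
Trained networks look in the newest picture that a camera, given by its name, has taken for a name from the list of things; names that differ only in an ending like _2 or _b are one class to them, and where a whole thing is asked for, a point or a joint stands for the part that bears it (a point fixed in the world has none). Each returns a list of dicts, best first, with "conf" (0 to 1); they miss things now and then, are a little off and sometimes report something else, mostly with a low value. They report only what shows in the picture. A call takes as long as a camera call. They do not tell look-alikes from the thing itself.
- spot_in(camera, query): "xy" ([column, row] in pixels, amid what is visible of it).
- silhouettes(camera, query): "region" (400x640 bool, what is visible of it) and "xy" ([column, row] in pixels, amid what is visible of it).
Readings, each from a call of its own:
- current_clock(): time.
- current_joint_pos(): joint angles.
- current_qvel(): joint speeds.
- current_joint_torque(): joint torques, N m.
- current_position(): TCP position.
- current_orientation(): TCP orientation.
- current_force(): force on the tool from outside, world axes, zero at the start.
- current_torque(): the same for the moment, N m.
- current_finger_gap(): finger opening in m.
Only numpy, scipy, OpenCV 4.12 (cv2) and the standard library are available. Lean on these libraries where they do the work, as an engineer would, in place of code of your own. Each camera call takes 0.05 s, during which the arm holds its last target.

### The job

Make one shot with the bench impact tester on the small amber screw-cap bottle that stands beside it. Draw the striker arm back by its upright black handle, gently and only until the sear clicks and holds it by itself (do not force it against the rubber overtravel stop behind the sear, and never let the arm snap back onto the empty nest); then set the bottle down gently, upright in the V of the nest, let go of it, and press the trip paddle so that the arm swings freely and strikes the bottle. Leave the bottle standing in the nest with the arm resting on it, and leave the other things on the bench where they are.

Things in the scene. Friction and masses are not known exactly. Their poses are not given: they have to be found in the camera images.
- impact_tester: Bench impact tester, fixed: grey plate 205 x 290 mm, 12 mm high, with a sprung striker arm swinging level about an upright spindle, a V nest for the bottle, a dark curved sear cover (39 mm high) and a trip paddle beyond it. Origin: plate centre at bench height, z up; at zero yaw x points away from the robot, y left: spindle at (62, 0) mm, nest left, cover and paddle right.
- spindle_top (a point): Spindle axis of the striker arm, at the top, 85 mm above the bench; the spring and cap round it are 26 mm across. The spring pulls the arm towards the nest with about 3 N at the handle at rest, rising to 6 to 7 N at the sear. The arm is damped, and sturdy enough to be pushed or gripped by its handle.
- cocking_handle (a point): Centre of the cocking handle, an upright ribbed black rod 15 to 16 mm in diameter on the arm, 130 mm from the spindle axis, 55 to 98 mm above the bench, this point at 80 mm. Below it is the flat steel arm (16 mm wide, top at 52 mm). It moves on a level circle about spindle_top; cocking goes anticlockwise seen from above, from nest to sear cover.
- striker (a joint): Striker arm angle, rad: 0 at rest (its steel ball fills the nest), growing as it is cocked; about 0.20 on a seated bottle. The sear catches between 0.95 and 1.40: a shop setting, different each time, hidden under the cover, to be felt. For 0.2 rad before it a ramp raises the force at the handle to 8 or 9 N, then it drops with a click. Let back, a caught arm stays above 0.95 without being held.
- sear_cover (a point): Middle of the sear cover's top, 39 mm above the bench; the hidden sear stands somewhere below it, up to 18 mm either way. 2 to 3 mm (at the handle) past the click the arm's pin meets a rubber overtravel stop under here, stiffening 4 to 5 N per mm at the handle: 11 to 14 N in all at the handle means past the click and on the stop; above 16 N on the stop (about 19 N at the handle) is too much.
- bottle_center (a point): Small amber glass bottle with black screw cap: centre, half-way up. Round body 36 mm in diameter up to 50 mm above its foot, cap 29 mm in diameter above; 66 mm high, about 55 g. It stands upright on the bench at the start. Hold it with the fingertips 29 mm or more above its foot, so that they stay above the nest's walls.
- nest (a point): Where a seated bottle's axis meets the plate, 12 mm above the bench; the bottle's foot is here, its centre 33 mm higher. Two walls at right angles form a V and touch the bottle; tops 38 mm above the bench. Seen from above the V opens 90 degrees anticlockwise from the direction spindle_top to nest, towards the oncoming arm. A bottle set down within 5 mm is pushed home by the strike.
- trip_paddle (a point): Centre of the top of the trip paddle, a rubber-faced plate 28 x 22 mm, 43 mm above the bench, at the end of the sear lever beyond the cover. Pressed straight down it travels about 20 mm and springs back; with the arm cocked it takes 2 to 3 N and lets the arm go after 9 to 17 mm.
There are look-alikes about, which are no part of the job. Of the things that look like the part that bears bottle_center, take the one that is farthest to the robot's right at the start.

How it is judged:
By the outcome, as a careful person would: the job done as asked, in the order asked, and still so for the second after the job is handed in, with the robot touching nothing.
It also fails if it takes over 70 s, if anything falls off the work surface, if the arm or the gripper's body presses on something with over 40 N, if the wrist force passes 120 N, or if a joint passes its speed limit or range.

## Working session

There is one attempt and no reset: what is moved stays moved. The work goes in short steps, each a Python script; the robot and the scene stay as the last script left them, time stands still between calls to the robot, and variables do not carry over. Pictures are saved under pics/ and viewed, and the job is handed in when it is done.

```bash
ls; mkdir -p pics; cat > h.py <<'E'
import numpy as np, cv2
from bench import *
def ray(c,px):
    K=c["intrinsics"]; u=np.array([(px[0]-K[0,2])/K[0,0],(px[1]-K[1,2])/K[1,1]])
    p=u.copy()
    for _ in range(20): p=u/(1+c["k1"]*(p@p))
    return np.array([p[0],p[1],1.])
def at_z(c,px,z):
    R,t=c["R"],c["t"]; o=-R.T@t; d=R.T@ray(c,px); return o+d*(z-o[2])/d[2]
def depth_pt(c,px,w=2):
    x,y=int(round(px[0])),int(round(px[1])); D=c["range_z"][y-w:y+w+1,x-w:x+w+1]; D=D[D>0]
    if not len(D): return None
    return c["R"].T@(ray(c,px)*np.median(D)-c["t"])
def proj(c,X):
    q=c["R"]@np.asarray(X)+c["t"]; p=q[:2]/q[2]; p=p*(1+c["k1"]*(p@p)); K=c["intrinsics"]
    return np.array([K[0,0]*p[0]+K[0,2],K[1,1]*p[1]+K[1,2]])
E
python3 - <<'E'
from h import *
print(current_clock())
for n in ("scene","top"):
    c=capture(n); cv2.imwrite(f"pics/{n}0.png",c["image"]); print(n,c["k1"],-c["R"].T@c["t"],c["intrinsics"][0])
    for q in ["impact_tester","spindle_top","cocking_handle","sear_cover","bottle_center","nest","trip_paddle"]:
        print(q,[(np.round(r["xy"]),round(r["conf"],2),None if (p:=depth_pt(c,r["xy"])) is None else p.round(3)) for r in spot_in(n,q)[:5]])
print(current_clock(),current_orientation(),current_force())
E
```

```text
pics
0.0
scene -0.10436737832446413 [-0.14131005  0.53137062  0.9825334 ] [500.90329131   0.         315.6530545 ]
impact_tester [(array([352., 183.]), 0.91, array([ 0.589, -0.016,  0.014]))]
spindle_top [(array([351., 184.]), 0.56, array([ 0.587, -0.011,  0.014]))]
cocking_handle [(array([340., 176.]), 0.93, array([0.597, 0.019, 0.051])), (array([376., 164.]), 0.56, array([ 0.604, -0.098,  0.033]))]
sear_cover [(array([352., 185.]), 0.8, array([ 0.583, -0.011,  0.013]))]
bottle_center [(array([220., 255.]), 0.89, array([0.522, 0.384, 0.044])), (array([257., 247.]), 0.82, array([0.496, 0.304, 0.054])), (array([242., 311.]), 0.7, array([0.367, 0.4  , 0.046])), (array([241., 284.]), 0.63, array([0.426, 0.375, 0.048]))]
nest [(array([353., 184.]), 0.67, array([ 0.586, -0.015,  0.014]))]
trip_paddle [(array([350., 188.]), 0.72, array([0.578, 0.   , 0.012])), (array([377., 160.]), 0.52, array([ 0.612, -0.109,  0.038]))]
top -0.04644577517760943 [0.40471167 0.14157621 0.92653278] [364.24415215   0.         323.6559165 ]
impact_tester [(array([389., 166.]), 0.81, array([ 0.586, -0.016,  0.012])), (array([380., 156.]), 0.72, array([0.603, 0.011, 0.051]))]
spindle_top [(array([389., 167.]), 0.59, array([ 0.586, -0.017,  0.012]))]
cocking_handle []
sear_cover [(array([388., 168.]), 0.79, array([ 0.583, -0.015,  0.012]))]
bottle_center [(array([223., 250.]), 0.78, array([0.368, 0.383, 0.065])), (array([231., 221.]), 0.76, array([0.437, 0.366, 0.066])), (array([260., 192.]), 0.75, array([0.507, 0.299, 0.065])), (array([232., 180.]), 0.74, array([0.536, 0.37 , 0.065])), (array([388., 166.]), 0.18, array([ 0.588, -0.015,  0.012]))]
nest [(array([392., 166.]), 0.71, array([ 0.588, -0.023,  0.012]))]
trip_paddle [(array([432., 156.]), 0.62, array([ 0.615, -0.128,  0.014]))]
0.8 [ 8.26748199e-01 -5.62572142e-01 -3.18310344e-05 -1.01459170e-05] [0.07719352 0.52417374 0.46461993]
```

View pics/scene0.png

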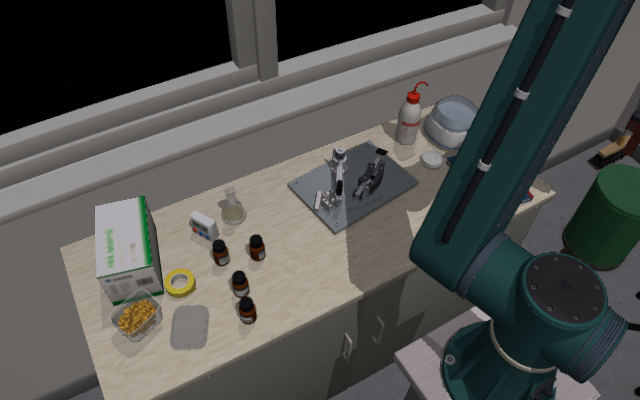

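View pics/top0.png

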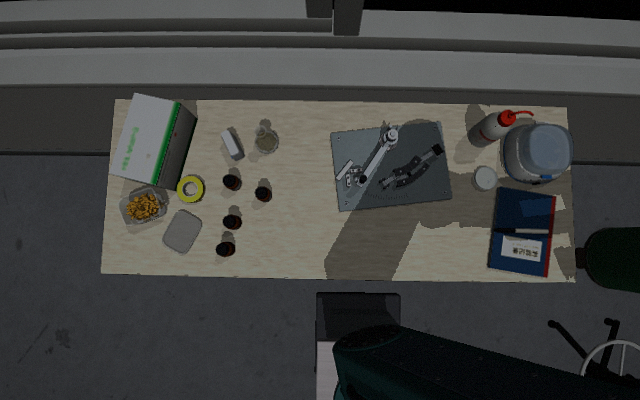

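```bash
python3 - <<'E'
import cv2
a=cv2.imread("pics/top0.png"); cv2.imwrite("pics/top0c.png",cv2.resize(a[110:270,200:460],None,fx=3,fy=3,interpolation=cv2.INTER_CUBIC)[:600])
a=cv2.imread("pics/scene0.png"); cv2.imwrite("pics/scene0c.png",cv2.resize(a[120:320,190:420],None,fx=3,fy=3,interpolation=cv2.INTER_CUBIC))
E
```

```text
(no output)
```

View pics/top0c.png

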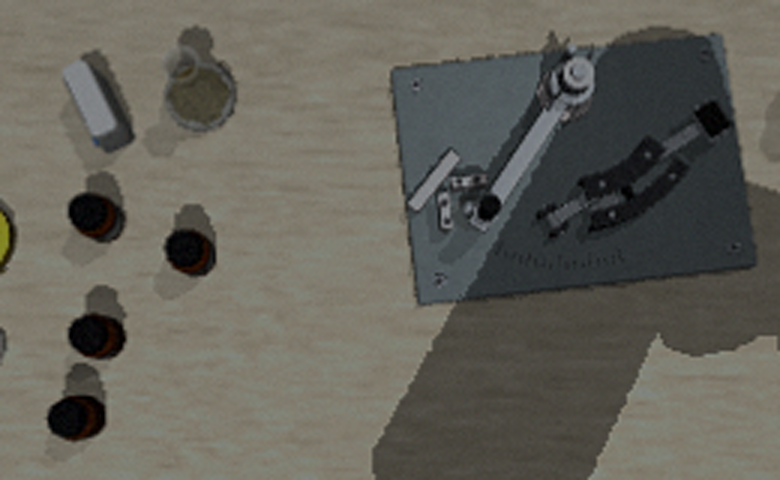

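View pics/scene0c.png

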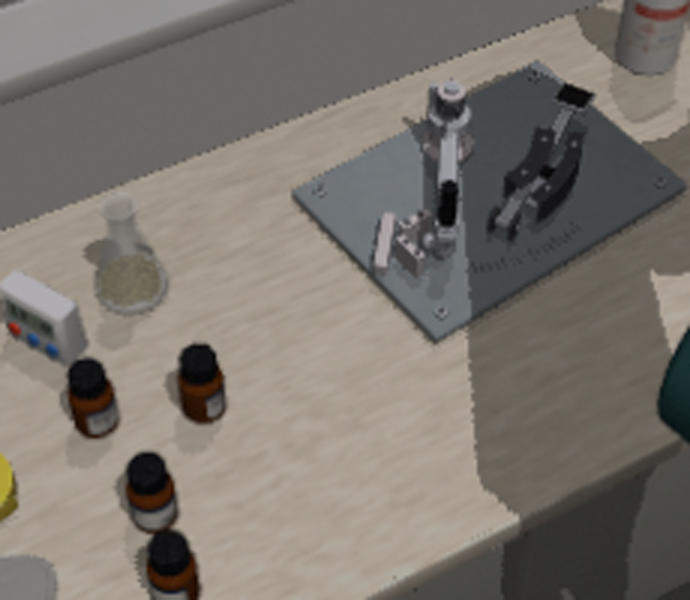

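The pictures show four amber bottles in the top view, at pixels (223,250), (231,221), (260,192) and (232,180). Their y values are 0.383, 0.366, 0.299 and 0.370. The bottle at (260,192) in the top view, or (257,247) in the scene view, is farthest to the robot's right and nearest the tester, so I choose it. The tester is at about (390,166), with the handle at (363,179), the paddle at (437,149), and the nest left of the handle. Next I'll work out the precise geometry.

```bash
python3 - <<'E'
from h import *
cs={n:capture(n) for n in("top","scene")}
c=cs["top"]
cor=[at_z(c,(200+x/3,110+y/3),.012) for x,y in [(392,68),(720,35),(757,267),(418,304)]]
print(np.round(cor,4)); m=np.mean(cor,0)[:2]
A=np.array(cor)[:,:2]; yv=(A[0]+A[3]-A[1]-A[2]); yv/=np.linalg.norm(yv); yaw=np.arctan2(-yv[0],yv[1])
xv=(A[0]+A[1]-A[2]-A[3]);xv/=np.linalg.norm(xv); yaw2=np.arctan2(xv[1],xv[0]); print("yaw",yaw,yaw2,"ctr",m)
for n in cs:
    c=cs[n]
    g=silhouettes(n,"impact_tester")
    print(n,[(r["conf"],r["region"].sum()) for r in g])
    # point cloud
    D=c["range_z"]; P=[];px=[]
    K=c["intrinsics"]
    v,u=np.where(D>0); 
    uv=np.stack([(u-K[0,2])/K[0,0],(v-K[1,2])/K[1,1]],1);p=uv.copy()
    for _ in range(20): p=uv/(1+c["k1"]*(p**2).sum(1))[:,None]
    X=np.c_[p,np.ones(len(p))]*D[v,u][:,None]; W=(X-c["t"])@c["R"]
    np.savez(f"pc_{n}.npz",W=W,col=c["image"][v,u],u=u,v=v)
    y=(yaw+yaw2)/2; ca,sa=np.cos(y),np.sin(y)
    L=(W[:,:2]-m)@np.array([[ca,-sa],[sa,ca]])
    s=(abs(L[:,0])<.12)&(abs(L[:,1])<.16)&(W[:,2]<.13)&(W[:,2]>-.01)
    S=4 # px/mm*... 
    im=np.zeros((480,640,3),np.uint8); ht=im.copy()
    for (a,b),z,k in zip(L[s],W[s,2],c["image"][v,u][s]):
        q=(int(320-b*2000),int(240-a*2000)); 
        cv2.rectangle(im,(q[0]-2,q[1]-2),(q[0]+2,q[1]+2),tuple(map(int,np.clip(k*1.6,0,255))),-1)
        h=cv2.applyColorMap(np.uint8([[np.clip(z*2500,0,255)]]),cv2.COLORMAP_JET)[0,0]
        cv2.rectangle(ht,(q[0]-2,q[1]-2),(q[0]+2,q[1]+2),tuple(map(int,h)),-1)
    cv2.imwrite(f"pics/im_{n}.png",im); cv2.imwrite(f"pics/ht_{n}.png",ht)
    hi=W[s&(W[:,2]>.08)]; print("high pts",hi.mean(0),len(hi),hi[:,2].max(), "local",L[s&(W[:,2]>.08)].mean(0))
    # handle cand
    k=s&(W[:,2]>.058)&(W[:,2]<.105)&(L[:,0]<.02); print("handle",W[k].mean(0) if k.any() else 0,k.sum(), L[k].mean(0))
print(current_clock())
E
```

```text
[[ 0.6718  0.1333  0.012 ]
 [ 0.7073 -0.1502  0.012 ]
 [ 0.5058 -0.1781  0.012 ]
 [ 0.4691  0.1079  0.012 ]]
yaw 0.1259238539473435 0.13121010576208972 ctr [ 0.58851346 -0.02177945]
top [(0.65, np.int64(8857))]
high pts [0.61573261 0.01023886 0.0877527 ] 125 0.10135694414307891 local [0.03109966 0.0282642 ]
handle [0.54060726 0.05819125 0.09123852] 50 [-0.03725752  0.08545288]
scene [(0.97, np.int64(6436))]
high pts [0.59544001 0.02525923 0.08850173] 115 0.10211341412324881 local [0.01290035 0.04576238]
handle [0.54078091 0.06019653 0.08397274] 89 [-0.0368282   0.08741934]
1.0
```

```bash
python3 - <<'E'
import cv2,numpy as np
a=[cv2.imread(f"pics/{k}_{n}.png") for k in("im","ht") for n in("top","scene")]
cv2.imwrite("pics/m1.png",np.vstack([np.hstack(a[:2]),np.hstack(a[2:])])[::1,::1])
cv2.imwrite("pics/m1.png",cv2.resize(cv2.imread("pics/m1.png"),(800,600)))
E
```

```text
(no output)
```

View pics/m1.png

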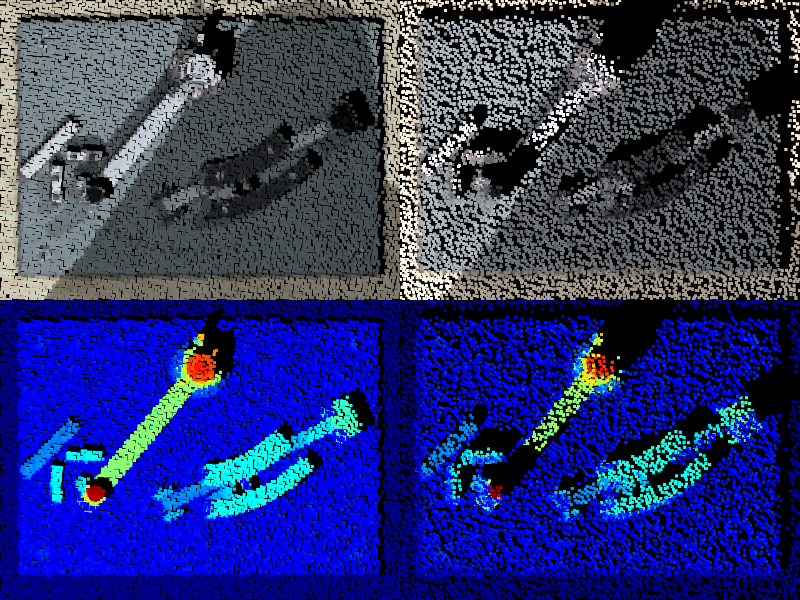

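View pics/im_top.png

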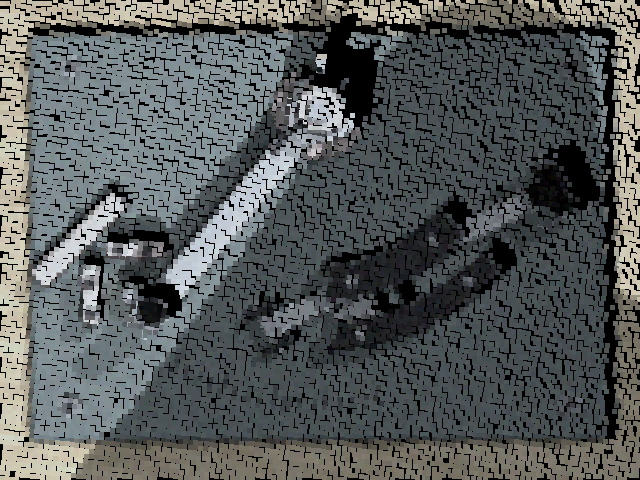

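View pics/im_scene.png

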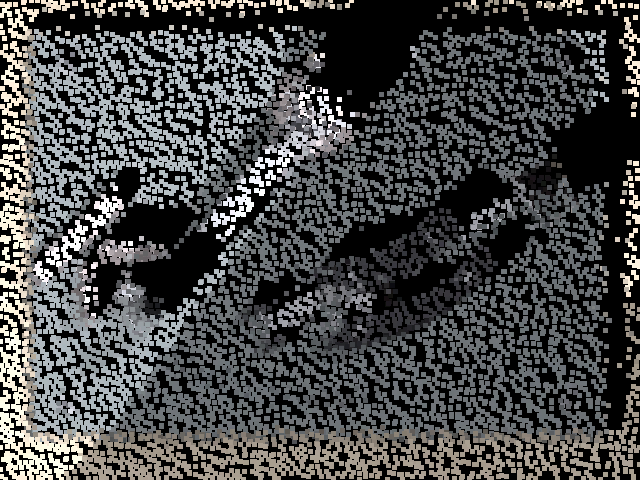

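```bash
python3 - <<'E'
from h import *
m=np.array([.5885,-.0218]); y=.1285; ca,sa=np.cos(y),np.sin(y); M=np.array([[ca,-sa],[sa,ca]])
for n in("top","scene"):
    d=np.load(f"pc_{n}.npz"); W=d["W"]; L=(W[:,:2]-m)@M; z=W[:,2]
    bx=(abs(L[:,0])<.125)&(abs(L[:,1])<.165)
    bench=bx&(z>-.01)&(z<.005); pl=bx&(z>.007)&(z<.017)
    print(n,"bench z",np.median(z[bench]),"plate z",np.median(z[pl]))
    r=cv2.minAreaRect((L[pl]*1000).astype(np.float32)); print(" rect",r)
    # robust edges by percentiles
    print(" edges", np.percentile(L[pl],[.3,99.7],axis=0).round(4).tolist())
    for nm,s in dict(spin=bx&(z>.08)&(L[:,0]>.03),hand=bx&(z>.06)&(L[:,0]<.0),handtop=bx&(z>.09)&(L[:,0]<.0)).items():
        print(nm,s.sum(),"mean",L[s].mean(0).round(4),"mid",((L[s].min(0)+L[s].max(0))/2).round(4),"ext",np.ptp(L[s],axis=0).round(4),"zmax",z[s].max().round(4))
    for nm,b in dict(wallU=(-.012,.01,.075,.108),wallL=(-.045,-.006,.107,.125),pad=(.01,.06,-.15,-.1)).items():
        s=(L[:,0]>b[0])&(L[:,0]<b[1])&(L[:,1]>b[2])&(L[:,1]<b[3])&(z>.032)&(z<.05)
        print(nm,s.sum(),"mid",((L[s].min(0)+L[s].max(0))/2).round(4),"ext",np.ptp(L[s],axis=0).round(4),"mean",L[s].mean(0).round(4),"zmed",np.median(z[s]).round(4)) if s.any() else print(nm,0)
    s=(abs(W[:,0]-.515)<.04)&(abs(W[:,1]-.302)<.04)&(z>.01); s2=s&(z>.058)
    print("bottle",s.sum(),W[s].mean(0).round(4),"cap",s2.sum(),((W[s2].min(0)+W[s2].max(0))/2).round(4),np.ptp(W[s2],axis=0).round(4),"body",[ (W[s&(z<.05)].min(0)).round(4),(W[s&(z<.05)].max(0)).round(4)])
    b=(W[:,0]>.65)&(abs(W[:,1]+.05)<.3)&(z>.1); print("tall behind: minx",W[b].min(0), )
E
```

```text
top bench z 0.0003585282917090561 plate z 0.012206782320898727
 rect ((2.564483642578125, 0.605316162109375), (206.23912048339844, 289.6557312011719), 0.1592578887939453)
 edges [[-0.1001, -0.1423], [0.1034, 0.1449]]
spin 466 mean [ 0.1091 -0.096 ] mid [ 0.0889 -0.0766] ext [0.072  0.1766] zmax 0.2049
hand 50 mean [-0.0372  0.0855] mid [-0.0365  0.0846] ext [0.0134 0.0145] zmax 0.1014
handtop 36 mean [-0.0363  0.0844] mid [-0.0365  0.0844] ext [0.0134 0.0141] zmax 0.1014
wallU 48 mid [-0.0055  0.0925] ext [0.0091 0.03  ] mean [-0.0058  0.0931] zmed 0.0377
wallL 48 mid [-0.0243  0.1136] ext [0.0351 0.0123] mean [-0.027   0.1151] zmed 0.0379
pad 115 mid [ 0.0262 -0.1146] ext [0.0321 0.0285] mean [ 0.0237 -0.1127] zmed 0.0435
bottle 205 [0.5058 0.2952 0.0524] cap 113 [0.5083 0.2988 0.0636] [0.0285 0.0264 0.0111] body [array([0.4905, 0.2812, 0.0108]), array([0.5265, 0.3165, 0.0499])]
tall behind: minx [ 0.65000872 -0.34999901  0.10000397]
scene bench z 0.001359662588096644 plate z 0.013389648810677297
 rect ((-1.5801773071289062, -1.4178924560546875), (315.87493896484375, 233.56239318847656), 89.6469955444336)
 edges [[-0.1004, -0.143], [0.1047, 0.1472]]
spin 326 mean [ 0.1086 -0.0988] mid [ 0.088  -0.0747] ext [0.0739 0.1804] zmax 0.2063
hand 86 mean [-0.0375  0.0878] mid [-0.0355  0.0875] ext [0.0149 0.0163] zmax 0.1021
handtop 37 mean [-0.0361  0.0867] mid [-0.0348  0.0863] ext [0.0137 0.0139] zmax 0.1021
wallU 44 mid [-0.0048  0.0936] ext [0.0114 0.0283] mean [-0.0058  0.0942] zmed 0.0389
wallL 50 mid [-0.0252  0.1156] ext [0.0355 0.0156] mean [-0.0267  0.1169] zmed 0.0388
pad 79 mid [ 0.0261 -0.1144] ext [0.0316 0.0283] mean [ 0.0237 -0.1115] zmed 0.0448
bottle 331 [0.5011 0.3038 0.0466] cap 127 [0.5079 0.3014 0.0645] [0.0282 0.0286 0.0129] body [array([0.4883, 0.2841, 0.0103]), array([0.5185, 0.3193, 0.0498])]
tall behind: minx [ 0.65002657 -0.34999138  0.10004144]
```

```bash
cat >> h.py <<'E'
m=np.array([.5885,-.0218]); YAW=.131
Rz=np.array([[np.cos(YAW),-np.sin(YAW)],[np.sin(YAW),np.cos(YAW)]])
def loc(x,y): return m+Rz@np.array([x,y])
SP=loc(.064,.001); H0=loc(-.036,.085); A0=np.arctan2(*(H0-SP)[::-1])
NEST=SP+.1295*np.array([np.cos(YAW+np.pi*.75),np.sin(YAW+np.pi*.75)])
BOT=np.array([.508,.300])
from scipy.spatial.transform import Rotation as Ro
def ori(a):  # tool down, jaw x axis at world angle a
    x=np.array([np.cos(a),np.sin(a),0]); z=np.array([0,0,-1.]); return Ro.from_matrix(np.c_[x,np.cross(z,x),z]).as_quat()
def arc(th,r=.130): return SP+r*np.array([np.cos(A0+th),np.sin(A0+th)])
E
python3 - <<'E'
from h import *
print("SP",SP,"H0",H0,"A0",A0-YAW,"NEST",NEST)
ct,cs=capture("top"),capture("scene")
print("paddle",at_z(ct,(437.3,150),.043),at_z(cs,(381.3,152.3),.043),loc(.026,-.114))
for n in("top","scene"):
    print([(r["xy"].round(1) if hasattr(r["xy"],"round") else r["xy"],r["conf"]) for r in spot_in(n,"trip_paddle")])
for off in (0,np.pi):
    print("tan", [ (q.round(2).tolist() if (q:=inverse_kinematics([*arc(t),.064],ori(A0+t+np.pi/2+off))) is not None else None) for t in(0,.7,1.4)])
for a in np.deg2rad([-45,135,-90,90,0]):
    f=lambda p,z:(q.round(2).tolist() if (q:=inverse_kinematics([*p,z],ori(a))) is not None else None)
    print(np.rad2deg(a),f(BOT,.034),f(NEST,.045),f(loc(.028,-.116),.02))
# overlay
im=ct["image"].copy()
for p,z in[(SP,.1),(H0,.098),(NEST,.012),(NEST,.038),(loc(.026,-.114),.043),(BOT,.066)]:
    cv2.circle(im,tuple(int(round(v)) for v in proj(ct,[*p,z])),1,(0,255,0),-1)
cv2.imwrite("pics/ov.png",cv2.resize(im[110:230,240:460],None,fx=3.5,fy=3.5,interpolation=cv2.INTER_NEAREST))
E
```

```text
SP [ 0.65182101 -0.01244853] H0 [0.54170528 0.05776918] A0 2.4429328288683303 NEST [0.54907384 0.06637577]
paddle [ 0.62412013 -0.13210079  0.043     ] [ 0.62617862 -0.13053814  0.043     ] [ 0.62916855 -0.13142695]
[([389.1, 166.7], 0.74), ([425.8, 159.8], 0.64)]
[([374.7, 162.7], 0.81)]
tan [[-0.02, 0.48, 1.79, -0.0, 0.87, 2.12], [-0.19, 0.45, 1.84, -0.0, 0.85, 1.25], [-0.31, 0.51, 1.72, -0.0, 0.91, 0.43]]
tan [[-0.02, 0.48, 1.79, -0.0, 0.87, -1.02], [-0.19, 0.45, 1.84, -0.0, 0.85, -1.89], [-0.31, 0.51, 1.72, -0.0, 0.91, -2.71]]
-45.0 [0.42, 0.57, 1.71, -0.0, 0.87, 1.2] [-0.0, 0.51, 1.79, -0.0, 0.84, 0.78] [-0.31, 0.64, 1.58, -0.0, 0.91, 0.47]
135.0 [0.42, 0.57, 1.71, -0.0, 0.87, -1.94] [-0.0, 0.51, 1.79, -0.0, 0.84, -2.36] [-0.31, 0.64, 1.58, -0.0, 0.91, -2.67]
-90.0 [0.42, 0.57, 1.71, -0.0, 0.87, 1.99] [-0.0, 0.51, 1.79, -0.0, 0.84, 1.57] [-0.31, 0.64, 1.58, -0.0, 0.91, 1.26]
90.0 [0.42, 0.57, 1.71, -0.0, 0.87, -1.15] [-0.0, 0.51, 1.79, -0.0, 0.84, -1.58] [-0.31, 0.64, 1.58, -0.0, 0.91, -1.89]
0.0 [0.42, 0.57, 1.71, -0.0, 0.87, 0.42] [-0.0, 0.51, 1.79, -0.0, 0.84, -0.0] [-0.31, 0.64, 1.58, -0.0, 0.91, -0.31]
```

View pics/ov.png

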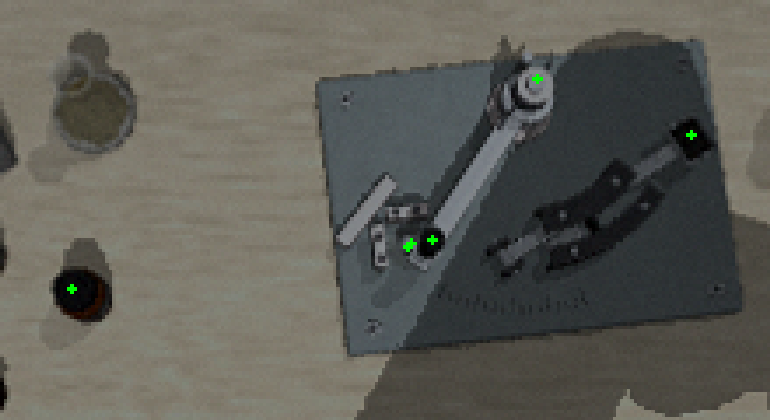

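```bash
python3 - <<'E'
from h import *
import json
t0=current_clock()
move_gripper(.034); print("gap",current_finger_gap(),current_clock())
o=ori(A0+np.pi/2)
move_ptp([*H0,.15],o); print(current_clock())
F0=current_force(); print("F0",F0)
hit=servo_line([*H0,.064],o,rate=.08,contact_N=3); print("hit",hit,current_position(),current_clock())
F0=np.array(current_force()); print("F0",F0.round(2))
tan=lambda th:np.array([-np.sin(A0+th),np.cos(A0+th)])
th=0
for i in range(40):
    th+=.0015/.13
    servo_line([*arc(th),.064],ori(A0+th+np.pi/2),rate=.03)
    f=np.array(current_force())-F0; ft=-f[:2]@tan(th)
    if i%2==0 or ft>1.5: print(i,round(th,4),round(ft,2),f.round(2),round(current_clock(),2))
    if ft>2.5: break
E
```

```text
gap 0.034155907627024085 2.15
4.625
F0 [0.57253946 0.5417468  0.1278792 ]
hit False [0.54221965 0.057778   0.06450254] 5.85
F0 [-0.11  0.31  0.25]
0 0.0115 -0.69 [ 0.09 -0.87  0.58] 6.1
2 0.0346 -0.31 [-0.34 -0.16  0.44] 6.6
4 0.0577 0.03 [ 0.05  0.   -0.73] 7.1
6 0.0808 2.79 [ 0.93  2.67 -1.79] 7.6
```

```bash
cat > cock.py <<'E'
from h import *
import json
F0=np.array([-.11,.31,.25]); OFF=.073
tan=lambda th:np.array([-np.sin(A0+th),np.cos(A0+th)])
def ft(th,n=3):
    v=[]
    for i in range(n):
        v.append(-(np.array(current_force())-F0)[:2]@tan(th)); 
        if i<n-1: sleep(.02)
    return np.mean(v)
def thc():
    d=np.array(current_position())[:2]-SP; return np.arctan2(d[1],d[0])-A0
def step(th,rate=.04,**k): return servo_line([*arc(th),.064],ori(A0+th+np.pi/2),rate=rate,**k)
E
python3 - <<'E'
from cock import *
th=.0808; log=[]
while th<.765:
    th+=.0526; hit=step(th,.05); f=ft(th,1); log.append((round(th-OFF,3),round(f,2)))
    if f>8: print("high"); break
print(log,current_clock()); log=[]; peak=0
while th-OFF<1.43:
    th+=.0012/.13; step(th,.04); f=ft(th); log.append((round(th-OFF,3),round(f,2)))
    peak=max(peak,f)
    if f>10.5: print("FORCE STOP"); break
    if peak>7.3 and f<peak-1.3:
        print("click?"); break
print(log,peak,thc(),current_clock())
E
```

```text
[(0.06, np.float64(2.97)), (0.113, np.float64(3.39)), (0.166, np.float64(3.26)), (0.218, np.float64(3.2)), (0.271, np.float64(4.09)), (0.323, np.float64(3.86)), (0.376, np.float64(3.67)), (0.429, np.float64(2.92)), (0.481, np.float64(4.07)), (0.534, np.float64(4.26)), (0.586, np.float64(4.39)), (0.639, np.float64(4.66)), (0.692, np.float64(4.91)), (0.744, np.float64(4.73))] 11.5667
FORCE STOP
[(0.753, np.float64(4.48)), (0.763, np.float64(4.94)), (0.772, np.float64(4.66)), (0.781, np.float64(4.9)), (0.79, np.float64(4.89)), (0.8, np.float64(5.05)), (0.809, np.float64(4.9)), (0.818, np.float64(4.8)), (0.827, np.float64(4.75)), (0.837, np.float64(4.99)), (0.846, np.float64(4.59)), (0.855, np.float64(5.59)), (0.864, np.float64(5.44)), (0.873, np.float64(6.07)), (0.883, np.float64(5.21)), (0.892, np.float64(5.33)), (0.901, np.float64(5.58)), (0.91, np.float64(5.74)), (0.92, np.float64(5.67)), (0.929, np.float64(5.76)), (0.938, np.float64(5.87)), (0.947, np.float64(6.15)), (0.957, np.float64(5.55)), (0.966, np.float64(5.67)), (0.975, np.float64(5.34)), (0.984, np.float64(4.61)), (0.993, np.float64(3.99)), (1.003, np.float64(4.18)), (1.012, np.float64(2.01)), (1.021, np.float64(5.17)), (1.03, np.float64(5.39)), (1.04, np.float64(5.35)), (1.049, np.float64(6.61)), (1.058, np.float64(7.86)), (1.067, np.float64(9.71)), (1.077, np.float64(11.58))] 11.578559500630744 -5.157856562750725 21.7667
```

```bash
python3 - <<'E'
from cock import *
print((np.array(current_force())-F0).round(2),current_position(),current_finger_gap())
c=capture("scene"); cv2.imwrite("pics/s1.png",cv2.resize(c["image"][110:270,270:470],None,fx=3,fy=3,interpolation=cv2.INTER_CUBIC))
th=1.077+OFF; log=[]
for i in range(10):
    th-=.0015/.13; step(th,.03); log.append((round(th-OFF,3),round(float(ft(th,2)),2)))
print(log,(np.array(current_force())-F0).round(2),current_clock())
E
```

```text
[-2.99 12.12  4.11] [ 0.54108476 -0.08151549  0.06355062] 0.033997194918471675
[(1.065, 9.39), (1.054, 7.12), (1.042, 5.48), (1.031, 5.8), (1.019, 5.03), (1.008, 2.33), (0.996, -0.25), (0.985, -0.39), (0.973, -0.11), (0.962, -0.67)] [-1.12 -0.11 -0.17] 24.4833
```

View pics/s1.png

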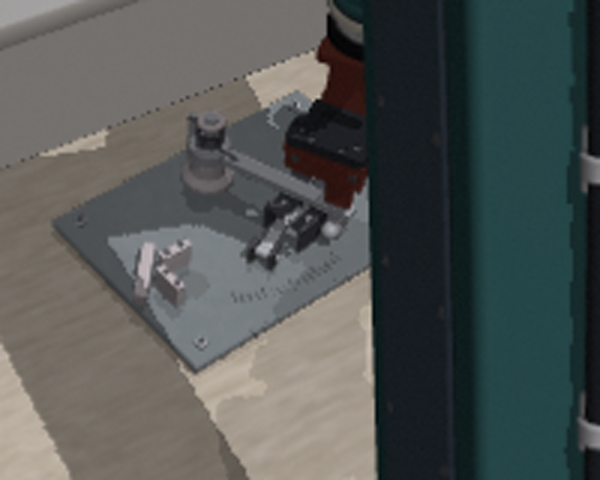

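```bash
python3 - <<'E'
from cock import *
step(1.003,.04); p=current_position()
servo_line([p[0],p[1],.17],rate=.15)
move_gripper(.062)
a=np.deg2rad(-45)
move_ptp([*BOT,.15],ori(a)); print(current_clock())
ct,c=capture("top"),capture("scene")
cv2.imwrite("pics/s2.png",np.vstack([cv2.resize(c["image"][110:270,180:440],(780,300)),cv2.resize(ct["image"][110:270,200:460],(780,300))]))
for d in (.97,1.0,1.03): print(d,proj(ct,[*arc(d),.098]))
E
```

```text
27.6
0.97 [415.52523872 182.79688975]
1.0 [417.06097161 182.14823854]
1.03 [418.57404828 181.45394269]
```

View pics/s2.png

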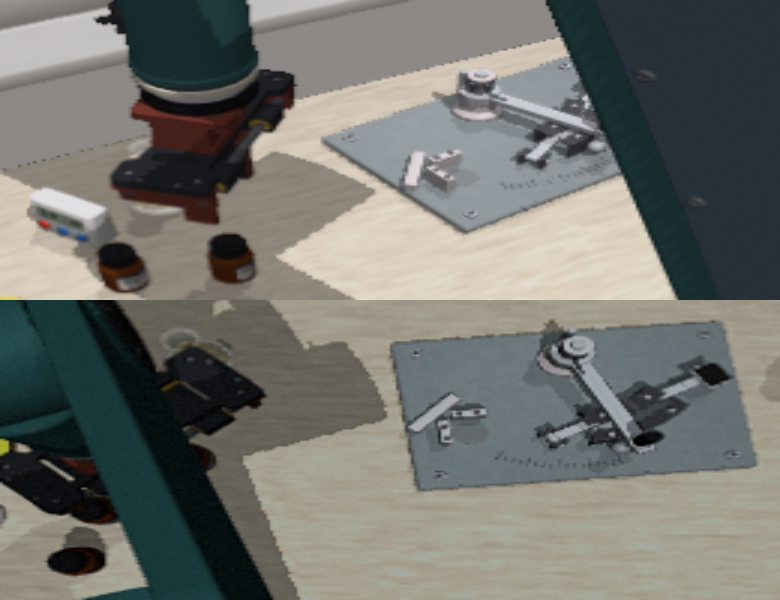

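```bash
python3 - <<'E'
from h import *
a=np.deg2rad(-45)
print("hit",servo_line([*BOT,.032],ori(a),rate=.12,contact_N=4),current_position(),current_force())
move_gripper(.02); print("gap",current_finger_gap())
servo_line([*BOT,.12],rate=.12); print("gap",current_finger_gap(),current_position(),current_force(),current_clock())
ct,c=capture("top"),capture("scene")
cv2.imwrite("pics/s3.png",cv2.resize(c["image"][130:310,180:420],None,fx=3,fy=3))
for n,c in(("top",ct),("scene",c)):
    S=[]
    for v in range(100,260):
        for u in range(280,420):
            if c["range_z"][v,u]>0:
                W=depth_pt(c,(u,v),0)
                if .03<W[2]<.045 and np.linalg.norm(W[:2]-NEST)<.045: S.append(W)
    S=np.array(S); L=(S[:,:2]-m)@Rz*1000; print(n,len(S),np.median(S[:,2]))
    im=np.zeros((500,500),np.uint8)
    for x,y in L: im[int(250-(x+28)*6)-4:int(250-(x+28)*6)+5,int(250-(y-92.5)*6)-4:int(250-(y-92.5)*6)+5]=255
    cv2.circle(im,(250,250),108,128,1); cv2.imwrite(f"pics/w_{n}.png",im)
cv2.imwrite("pics/w.png",cv2.resize(np.hstack([cv2.imread(f"pics/w_{n}.png") for n in("top","scene")]),(800,400)))
E
```

```text
hit False [0.50861218 0.3002694  0.03265164] [-0.25370315  0.55773767 -0.86222242]
gap 0.03453797303777646
gap 0.03434352486641029 [0.50738454 0.29972941 0.11933559] [ 0.30968806 -0.01474935 -1.80684878] 30.275
top 97 0.03788628013921141
scene 111 0.03794440404069799
```

View pics/s3.png

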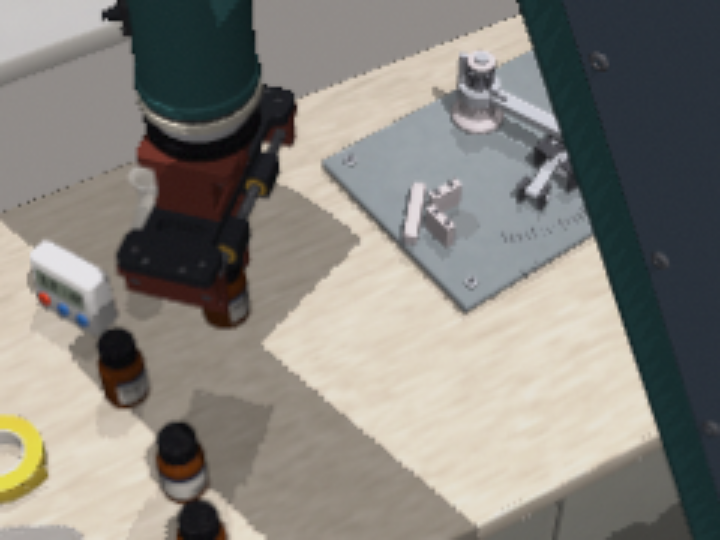

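View pics/w.png

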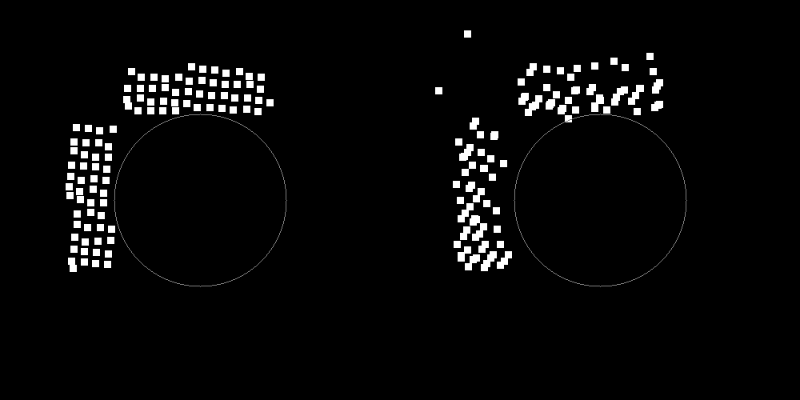

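```bash
python3 - <<'E'
from h import *
a=np.deg2rad(-45); T=NEST+Rz@np.array([-.0015,-.0015])
move_ptp([*T,.13],ori(a)); print("gap",current_finger_gap(),current_clock())
servo_line([*T,.056],ori(a),rate=.1)
print(current_position(),current_force(),current_clock())
hit=servo_line([*T,.0435],ori(a),rate=.015,contact_N=2)
print("hit",hit,current_position(),current_force(),current_clock())
c=capture("scene"); cv2.imwrite("pics/s4.png",cv2.resize(c["image"][110:260,280:420],None,fx=4,fy=4,interpolation=cv2.INTER_CUBIC))
E
```

```text
gap 0.03408178681724006 31.325
[0.54822766 0.06488467 0.0563702 ] [-0.15488906  0.15401109 -0.04583451] 32.2167
hit True [0.54758044 0.06462991 0.04423099] [-0.64281102 -1.0550784   5.02179907] 32.95
```

View pics/s4.png

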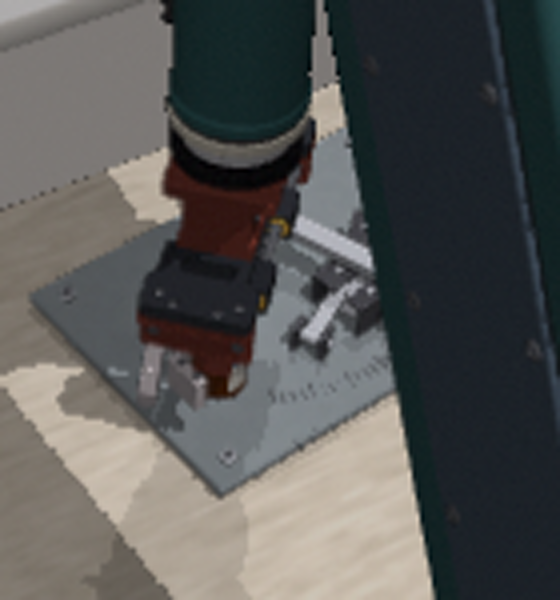

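```bash
python3 - <<'E'
from h import *
p=current_position()
servo_line([p[0],p[1],p[2]+.0005],rate=.02)
move_gripper(.056); p=current_position(); print(current_finger_gap(),current_force(),current_clock())
servo_line([p[0],p[1],.16],rate=.12); print(current_clock())
P=np.array([.627,-.131])
move_ptp([*P,.16],ori(YAW+np.deg2rad(45))); print(current_clock(), current_position())
ct=capture("top"); c=capture("scene")
cv2.imwrite("pics/s5.png",np.vstack([cv2.resize(c["image"][110:260,260:450],(600,300)),cv2.resize(ct["image"][110:230,300:460],(600,300))]))
E
```

```text
0.05583993578543546 [ 0.26208441 -0.3351301  -0.27013885] 33.8
34.9083
36.6583 [ 0.6267604  -0.13064155  0.15970769]
```

View pics/s5.png

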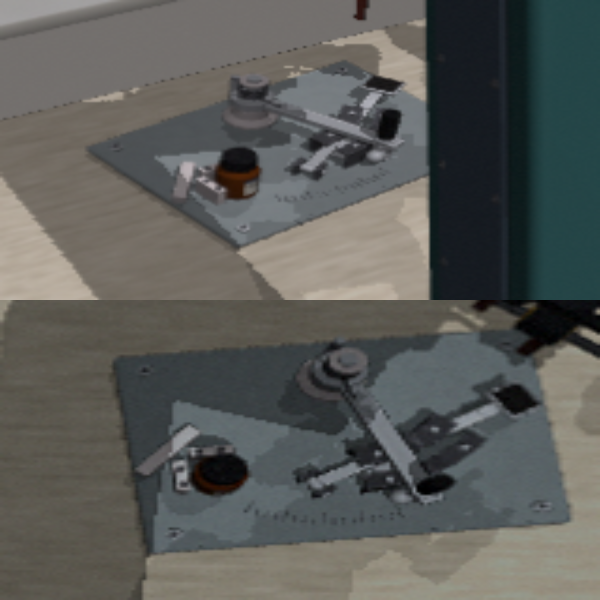

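```bash
python3 - <<'E'
from h import *
P=np.array([.6262,-.1312]); o=ori(YAW+np.deg2rad(45))
move_gripper(0.0); 
servo_line([*P,.052],o,rate=.12); print(current_position(),current_force(),current_clock())
for z in (.042,.038,.034,.031,.029,.027,.0255,.0245):
    hit=servo_line([*P,z],o,rate=.03,contact_N=7); print(z,hit,current_position()[2].round(4),np.round(current_force(),2),round(current_clock(),2))
    if hit: break
c=capture("scene"); cv2.imwrite("pics/s6.png",cv2.resize(c["image"][110:260,260:450],None,fx=3,fy=3))
E
```

```text
[ 0.62688927 -0.13142376  0.05273341] [-0.94712231  0.32648564  0.23228184] 38.75
0.042 False 0.042 [-0.15 -0.1   1.04] 39.23
0.038 False 0.0376 [-0.22  0.17  0.19] 39.52
0.034 False 0.0336 [-1.33  1.28  2.05] 39.8
0.031 False 0.0309 [0.39 0.77 1.09] 40.05
0.029 False 0.029 [0.42 0.5  1.67] 40.3
0.027 False 0.027 [0.82 0.19 1.9 ] 40.55
0.0255 False 0.0255 [ 0.76 -0.34  2.  ] 40.8
0.0245 False 0.0245 [ 0.76 -0.28  1.93] 41.05
```

View pics/s6.png

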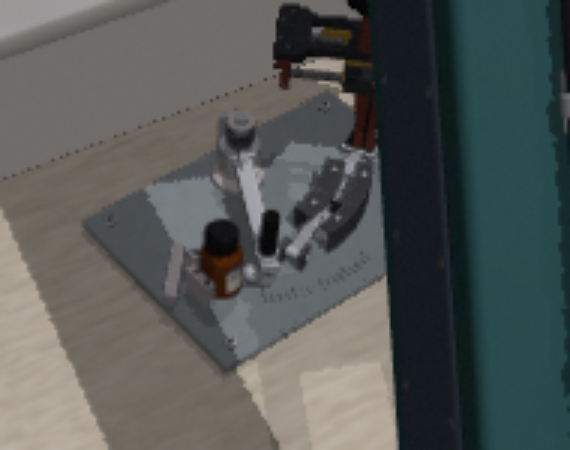

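The picture shows the arm released, with its handle at about (268,230) next to the bottle at (222,260). I'll lift off and check that everything has settled.

```bash
python3 - <<'E'
from h import *
p=current_position()
servo_line([p[0],p[1],.2],rate=.12); sleep(.5)
print(current_clock(),current_force())
ct=capture("top"); c=capture("scene")
cv2.imwrite("pics/s7.png",np.vstack([cv2.resize(c["image"][110:260,260:450],(600,300)),cv2.resize(ct["image"][110:230,300:460],(600,300))]))
for n,k in(("top",ct),("scene",c)):
    S=[];H=[]
    for v in range(100,260):
        for u in range(280,420):
            if k["range_z"][v,u]>0:
                W=depth_pt(k,(u,v),0)
                if .07<W[2]<.085 and np.linalg.norm(W[:2]-NEST)<.022: S.append(W)
                if .09<W[2]<.107 and .11<np.linalg.norm(W[:2]-SP)<.15: H.append(W)
    S=np.array(S);H=np.array(H)
    if len(S): print(n,"cap",((S.min(0)+S.max(0))/2).round(4),"err mm",(((S.min(0)+S.max(0))/2)[:2]-NEST)*1000,len(S))
    if len(H): h=H.mean(0)[:2]-SP; print("arm angle",(np.arctan2(h[1],h[0])-A0+np.pi)%(2*np.pi)-np.pi)
E
```

```text
43.2167 [-0.12963759 -0.06800409  0.40936881]
top cap [0.5503 0.0686 0.0769] err mm [1.19646606 2.23560763] 118
arm angle 0.19829501274663786
scene cap [0.5511 0.0696 0.0784] err mm [2.04121632 3.26640884] 105
arm angle -2.4762987638455747
```

View pics/s7.png

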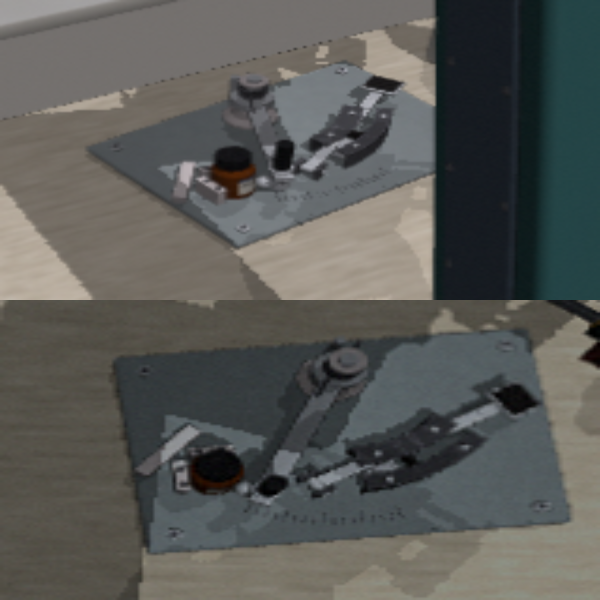

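The bottle is upright and seated, the arm angle is 0.198 (about 0.20 expected on a seated bottle), and the robot is clear.

```bash
python3 -c "
from bench import *
close_job(); print(current_clock())"
```

```text
the job is handed in; nothing more can be done
the job is handed in; nothing more can be done
```

The shot is done and the job is handed in, at about 43 s on the robot's clock.

- **Cocking:** I pushed the handle round until the force dipped and then rose, at an arm angle of about 1.0 to 1.08 rad. I stopped at about 12.5 N in total, which is lightly on the rubber stop and under the 19 N limit. The click itself was noisy and was only recognised from that rise. When I let the arm back slowly, the force fell to zero at about 1.0 rad and the arm held by itself.
- **Bottle:** I took the rightmost of the four amber bottles and set it down upright in the V. It touched the plate with a force of about 5 N. I let go and checked in a picture that it stood there with the arm still cocked.
- **Shot:** I pressed the paddle about 18 mm at roughly 2 N, and the arm swung freely onto the bottle.

**Last checks:** The bottle is upright and sits 2.5 to 4 mm from my nest estimate, within camera error. The top camera puts the arm at 0.198 rad, against about 0.20 expected on a seated bottle. The scene camera's arm angle (-2.48 rad) was not usable: its handle points probably included something else. The gripper was clear, and nothing on or beside the tester looked moved. I did not compare the rest of the bench with the start.

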